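Start the bench dust extractor

ROBOT

A 6-joint arm with a two-finger parallel gripper is mounted at the origin on the work surface. World frame = base frame: x ahead of the robot, y to its left, z up, the work surface at z = 0. Lengths are in m, angles in degrees, forces in N, time in s.
With the tool pointing down it reaches from about 0.375 to 0.9 m from the base axis. Payload 3.1 kg.
Tool frame: the origin (TCP) lies on the centre line of the jaws, within the pads' length; the fingertips stand 19 mm ahead of it and the grasp point (between the pads) is the TCP (tips_ahead is the distance from the TCP to the fingertips, in m); z points along the fingers, y is the line along which they close (so a half turn about z gives the same grasp; the last joint's range is limited). The gripper opens to 87 mm and grips with 3 to 60 N. Pads are 19 mm wide; open, the fingers measure 117 mm over their backs; the gripper's body (75 mm by 190 mm) begins 51 mm behind the grasp point.
Start: joints at [-73.826, 30.224, 82.088, -0, 67.689, -10.227], TCP at [0.278, -0.56, 0.242] pointing down, gripper open.
Joint ranges: [-176.69, 176.69], [-43.24, 126.21], [12.49, 139.97], [-82, 262], [0, 151.66], [-163.58, 163.58]. Speed limits (degrees/s): [159.86, 159.86, 180, 180, 180, 180].

INTERFACE

Orientations are given as a 3x3 rotation matrix whose columns are the frame's x, y, z axes.
In Python, from rig import read_state, capture, hand_in, trace, landmark_of, tips_ahead gives the robot as it stands.
- The arm moves only by the shell command python3 -m jog 'ROWS'. ROWS is JSON, a list of rows, each an object of numbers: "tx", "ty", "tz": the shift along the tool's x, y, z in cm; "roll": the turn about the tool's z in rad; "jaw": the opening, from 0 (shut) to 1 (fully open). A call has 1 to 8 rows; each row shifts and turns the commanded pose from where the row before left it, along the tool's axes as they then stand; what a row does not reach is not made up. A row lasts 1/10 s, in which the tool goes at most 50 mm and 8.59 degrees, less where a joint would pass 70% of its speed; a pose out of reach is approached as far as the arm can. A call with a gripper value outside its range is refused whole. The fingers move at their own pace and stop on an object; the grip force is fixed at half the most. Time passes only in rows, so rows that do not move let the fingers close. It gives the time, the measured TCP pose, the force, the opening and the grip force at its end, in the units of the state.
- read_state(): the state, without advancing time (a new reading comes with each control period).
- capture(name): name is "scene" or "side" or "wrist"; returns a dict with "img" (480x640x3 uint8, red, green, blue), "vertical_fov" (degrees; the focal length in pixels is half the picture's height over the tangent of half this angle, whatever the lens; pixels are square), "cx", "cy" (the principal point, pixels), "cam_to_world" (4x4, takes a point from camera to world coordinates); the wrist camera has in their place "tool_from_camera" (4x4, takes a point from camera to tool coordinates, whose origin is the TCP and whose axes are the flange's). Camera axes: x right, y up, looking along -z (the intrinsics and any distortion apply to the point x, -y, -z); pixel columns grow to the right and rows downward; lengths in m; the calibration is good to about 2 mm. A picture is of the moment at which its call begins: read the wrist's pose just before it. There is no depth.
- hand_in(): hands the job in; it is judged then, once.
Trained networks look in the newest picture that a camera, given by its name, has taken for a name from the list of things; names that differ only in an ending like _2 or _b are one class to them, and where a whole thing is asked for, a point or a joint stands for the part that bears it (a point fixed in the world has none). Each returns a list of dicts, best first, with "p" (0 to 1); they miss things now and then, are a little off and sometimes report something else, mostly with a low value. They report only what shows in the picture. A call takes as long as a camera call. They do not tell look-alikes from the thing itself.
- trace(camera, thing): "pixels" (480x640 bool, what is visible of it) and "bbox" ([left, top, width, height] in pixels, round what is visible of it).
- landmark_of(camera, thing): "point" ([row, column] in pixels: a listed point, or the origin of a listed thing).
The state is a dict: "time_s": time; "joint_positions": joint angles; "qvel": joint speeds; "tau": joint torques, N m; "position": TCP position; "tcp_rot": TCP orientation; "force": force on the tool from outside, world axes, zero at the start; "moment": the same for the moment, N m; "opening": opening from 0.0 (shut) to 1.0 (fully open); "grasp_force": force on a finger pad.
Only numpy, scipy, OpenCV 4.12 (cv2) and the standard library are available. Lean on these libraries where they do the work, as an engineer would, in place of code of your own. Each camera call takes 0.05 s, during which the arm holds its last target. There are 200 camera calls.

TASK

Start the dust extractor: on the metal power box, push the raised far half of the end rocker (the main switch, farthest from the outlets) down until it stops, then do the same with the rocker next to it, then on the grey control box press the square start key all the way down for a moment and let it come up. Only press with the fingertips: do not press the round stop button, and do not lift or shift the control box or anything else on the bench.

Things in the scene. Friction and masses are not known exactly. Their poses are not given: they have to be found in the camera images.
- power_box: Bare metal box screwed to the bench, 100 (x) x 190 (y) x 45 (z) mm; origin: centre of its underside, z up, +x away from the robot, +y to the robot's left; turned up to 0.4 rad. On top: main rocker at y = +62 mm, outlet rocker at y = +2 mm, plate with two round outlets at y = -62 mm. Rockers pivot about box y at x = 0, 51 mm above the bench. It may stand left or right of the control box.
- main_rocker (a joint): End rocker of the power box. V-shaped paddle 36 mm wide, two flat halves each 36 mm long meeting over the pivot. Off: near half level, far half sloping up. On: far half level. 0 = off, 0.4 rad = fully on (stop); grows as the far half goes down. About 3 N down on the far half moves it; no spring, it stays where left, even halfway, so push until it stops.
- outlet_rocker (a joint): Rocker in the middle of the power box, between the main rocker and the outlets, same shape and action as the main rocker, 60 mm from it centre to centre. 0 = off, 0.4 rad = fully on (stop).
- main_rocker_far (a point): Place to push on the main rocker: top face of its far half, 24 mm along it from the pivot, moving with it. It lies 20.5 mm beyond the pivot (box x) and 64 mm above the bench when off; 24 mm beyond and 55 mm above when on. Push straight down with closed fingertips, their wider side along the pivot (box y).
- outlet_rocker_far (a point): The same place on the outlet rocker.
- control_box: Grey painted box, 100 (x) x 160 (y) x 45 (z) mm, about 1.2 kg, standing loose on the bench; origin at the centre of its underside, z up, +x away from the robot; turned up to about 0.4 rad. On its top the square start key at y = +40 mm (robot's left) and the round stop button at y = -40 mm, both at x = 0.
- start_key (a joint): Square key, 34 x 34 mm, top 57 mm above the bench; 0 = up, 0.006 m = fully down. Spring return: 2 N to start, 5 N when fully down; comes up by itself.
- start_key_top (a point): Centre of the top face of the square start key, moving with it.
- stop_button (a joint): Round mushroom stop button, 40 mm diameter, top 69 mm above the bench; 0 = up, 0.006 m = fully down, spring like the start key's. Not to be pressed.
- stop_button_top (a point): Centre of the top of the stop button.
- tack_jar: Bystander, loose: blue screw-top jar, 54 mm diameter, 70 mm tall; origin at the centre of its underside. To be left alone.
- wrench: Bystander, loose: steel wrench, 190 mm long, lying flat; origin under its middle, x along it. To be left alone.
- hammer: Bystander, loose: red-handled hammer, 300 mm long, lying flat; origin under its middle, x along the handle. To be left alone.
- speed_square: Bystander, loose: orange plastic triangular square, legs 180 mm, up to 20 mm high; origin at its underside 60 mm in from both legs. To be left alone.
- tape_measure: Bystander, loose: yellow tape measure, 70 x 40 x 65 mm, standing; origin at the centre of its underside. To be left alone.
- screw_tray: Bystander, loose: grey open tray, 120 x 180 x 40 mm; origin at the centre of its underside. To be left alone.
Things that resemble listed ones, but are neither listed nor needed, are in the scene too. What is shaped like the power_box but brown or purple is not meant.

How it is judged (in metres and radians):
On the way, in this order (a step that is already met when the one before it is completed fails the run):
1. the main rocker is pushed on with the fingers (value of joint main_rocker above 0.34 rad and contact force between the fingers and power_box above 0.3 N), for 0.05 s.
2. then the outlet rocker is pushed on with the fingers (value of joint outlet_rocker above 0.34 rad and contact force between the fingers and power_box above 0.3 N), for 0.05 s.
3. then the start key is pressed down with the fingers (value of joint start_key above 0.0045 m and contact force between the fingers and control_box above 0.3 N), for 0.1 s.
At the end, for the whole second after the job is handed in: Both rockers are on (over 0.34 of 0.4 rad), the start key and stop button are up (under 1.5 mm), the control box stands flat within 30 mm of where it was, and every bystander is within 30 mm of where it was (value of joint each of main_rocker, outlet_rocker above 0.34 rad and value of joint each of start_key, stop_button below 0.0015 m and distance of each of control_box, tack_jar, wrench, hammer, speed_square, tape_measure, screw_tray from where it was at the start of the episode below 0.03 m and angle between control_box's own z axis and vertical below 0.1 rad and linear speed of control_box below 0.02 m/s); the robot touches nothing.
It fails at once if the stop button is pressed (over 2 mm) (value of joint stop_button above 0.002 m).
It fails at once if the outlet rocker is tipped before the main rocker is on (value of joint outlet_rocker above 0.2 rad and value of joint main_rocker below 0.25 rad).
It fails at once if the start key is pressed before both rockers are on (value of joint start_key above 0.003 m and value of joint any of main_rocker, outlet_rocker below 0.3 rad).
It fails at once if the control box is lifted (over 10 mm), tipped or shifted (over 30 mm) (height (world z) of control_box above 0.01 m or angle between control_box's own z axis and vertical above 0.2 rad or distance of control_box from where it was at the start of the episode above 0.03 m).
It fails at once if a bystander is lifted, knocked over or shifted (over 30 mm) (distance of any of tack_jar, wrench, hammer, speed_square, tape_measure, screw_tray from where it was at the start of the episode above 0.03 m or angle between any of tack_jar, tape_measure's own z axis and vertical above 0.5 rad).
It also fails if it takes over 42 s, if anything falls off the work surface, if the arm or the gripper's body presses on something with over 40 N, if the wrist force passes 120 N, or if a joint passes its speed limit or range.

## Working session

There is one attempt and no reset: what is moved stays moved. The work goes in short steps, Python scripts to look and compute and a shell command to move; the robot and the scene stay as the last step left them, time stands still between calls to the robot, and variables do not carry over. Pictures are saved under pics/ and viewed, at most 10 in all, crops included, and the job is handed in when it is done.

```bash
mkdir -p pics
cat > h.py <<'E'
import numpy as np, cv2
from rig import *
def K(c):
    f=240/np.tan(np.radians(c["vertical_fov"])/2); return f
def ray(c,rc,T=None):
    T=np.array(c["cam_to_world"]) if T is None else T
    f=K(c); d=np.array([(rc[1]-c["cx"])/f,-(rc[0]-c["cy"])/f,-1.])
    return T[:3,3],T[:3,:3]@d
def atz(c,rc,z,T=None):
    o,d=ray(c,rc,T); return o+d*(z-o[2])/d[2]
def proj(c,p,T=None):
    T=np.array(c["cam_to_world"]) if T is None else T
    q=T[:3,:3].T@(np.array(p)-T[:3,3]); f=K(c)
    return c["cy"]-f*q[1]/-q[2], c["cx"]+f*q[0]/-q[2]
def tri(rs):
    A=np.zeros((3,3));b=np.zeros(3)
    for o,d in rs:
        d=d/np.linalg.norm(d);P=np.eye(3)-np.outer(d,d);A+=P;b+=P@o
    x=np.linalg.solve(A,b)
    res=[np.linalg.norm(np.cross(x-o,d/np.linalg.norm(d))) for o,d in rs]
    return x,res
E
python3 - <<'E'
from h import *
np.set_printoptions(precision=4,suppress=True)
s=read_state();print(s["position"],s["tcp_rot"],s["time_s"],tips_ahead)
for n in("scene","side"):
    c=capture(n);cv2.imwrite(f"pics/{n}0.png",c["img"][:,:,::-1])
    print(n,[k for k in c if k!='img'],c["vertical_fov"],c["cx"],c["cy"],np.array(c["cam_to_world"]),{k:c[k] for k in c if 'dist' in k})
    for t in("main_rocker_far","outlet_rocker_far","start_key_top","stop_button_top","power_box","control_box"):
        print(t,[(round(d["p"],2),np.round(d["point"],1)) for d in landmark_of(n,t)])
E
```

```text
[ 0.2777 -0.5591  0.2406] [[ 0.8957  0.4446 -0.0006]
 [ 0.4446 -0.8957  0.0021]
 [ 0.0004 -0.0021 -1.    ]] 0.0 0.019
scene ['vertical_fov', 'cx', 'cy', 'cam_to_world'] 56.21804282046037 317.23022556522693 233.0830299010633 [[-0.0335 -0.8202  0.5711  1.225 ]
 [ 0.9994 -0.0251  0.0225  0.0219]
 [-0.0041  0.5715  0.8206  1.07  ]
 [ 0.      0.      0.      1.    ]] {}
main_rocker_far [(0.71, array([238.9, 274.9])), (0.56, array([175. , 420.8])), (0.48, array([175.7, 223.5]))]
outlet_rocker_far [(0.85, array([244.1, 258.2])), (0.78, array([179.9, 199.4])), (0.48, array([176.4, 402.8])), (0.15, array([240.6, 273.8]))]
start_key_top [(0.69, array([248.2, 423.7]))]
stop_button_top [(0.43, array([240.7, 394.8]))]
power_box [(0.89, array([188.1, 205.1])), (0.88, array([190.3, 395.3])), (0.56, array([255.3, 254.2])), (0.43, array([260. , 137.1]))]
control_box [(0.71, array([258. , 405.4])), (0.71, array([312.2, 228.6])), (0.58, array([249.2, 424.3]))]
side ['vertical_fov', 'cx', 'cy', 'cam_to_world'] 44.737082211688005 317.49098677117854 242.60977759640016 [[-0.939   0.1701 -0.2991  0.0673]
 [-0.3433 -0.519   0.7828  1.2483]
 [-0.0221  0.8377  0.5457  0.9472]
 [ 0.      0.      0.      1.    ]] {}
main_rocker_far [(0.86, array([332.5, 371.9]))]
outlet_rocker_far [(0.87, array([319.5, 369.7])), (0.58, array([214.8, 330.4])), (0.43, array([199.5, 415.7]))]
start_key_top [(0.73, array([309. , 274.7])), (0.27, array([214.3, 331.4]))]
stop_button_top [(0.67, array([287.9, 293.4])), (0.46, array([181.4, 353.7])), (0.37, array([227.4, 328.9]))]
power_box [(0.97, array([231.5, 332.2])), (0.78, array([337.7, 378.7])), (0.63, array([288.3, 290.8])), (0.57, array([213.9, 423.8]))]
control_box [(0.83, array([318.3, 284.5]))]
```

View pics/scene0.png

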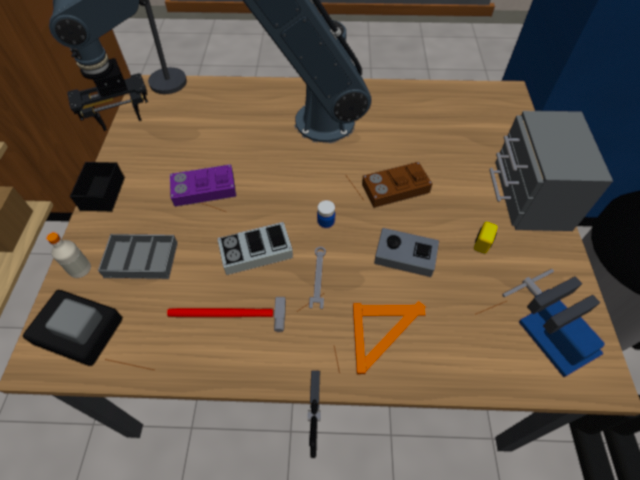

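View pics/side0.png

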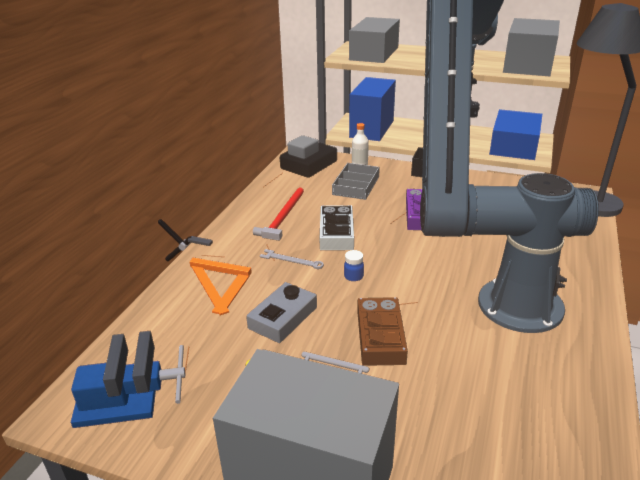

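Candidates for the power box in the scene view: purple (202,184), brown (397,184) and bare metal (255,248). The bare metal one fits. Its outlets are at the left (column 232), with the outlet rocker at about column 256 and the main rocker at about column 277. The control box is at (407,252), with the stop button at (394,241) and the start key at (424,249).

Run:
```python
from h import *
np.set_printoptions(precision=4,suppress=True)
c=capture("scene")
for n,rc,z in(("main",(238.9,274.9),.064),("outl",(244.1,258.2),.064),("key",(248.2,423.7),.057),("stop",(240.7,394.8),.069),("pb",(255.3,254.2),0),("cb",(258,405.4),0),("jar",(222,326),0)):
    print(n,atz(c,rc,z))
cv2.imwrite("pics/crop.png",cv2.resize(c["img"][200:300,200:460,::-1],None,fx=3,fy=3,interpolation=cv2.INTER_CUBIC))
w=capture("wrist");print({k:w[k] for k in w if k!='img'})
```

```text
main [ 0.5476 -0.1195  0.064 ]
outl [ 0.5658 -0.1629  0.064 ]
key [0.5607 0.2812 0.057 ]
stop [0.5469 0.2032 0.069 ]
pb [ 0.5618 -0.1817  0.    ]
cb [0.5576 0.2414 0.    ]
jar [0.4398 0.0171 0.    ]
{'vertical_fov': 63.17633675771962, 'cx': 318.95029044377236, 'cy': 239.61049320117343, 'tool_from_camera': array([[-0.0005,  0.9579,  0.287 ,  0.078 ],
       [ 1.    ,  0.0005, -0.0001, -0.0009],
       [-0.0002,  0.287 , -0.9579, -0.1444],
       [ 0.    ,  0.    ,  0.    ,  1.    ]])}
```

View pics/crop.png

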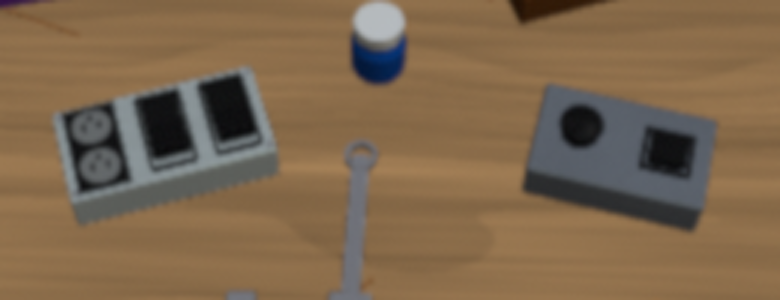

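The crop confirms it. The bare metal box at left (crop 165,145) has black rockers at 165,128 (outlet) and 230,110 (main). On the grey box the round stop button is at 580,125 and the square key at 668,152. Next I move the wrist camera over the power box with the jaws shut.

```bash
python3 -m jog '[{"tx":3.2,"ty":-1.95,"jaw":0},{"tx":3.2,"ty":-1.95,"jaw":0},{"tx":3.2,"ty":-1.95,"jaw":0},{"tx":3.2,"ty":-1.95,"jaw":0},{"tx":3.2,"ty":-1.95,"jaw":0},{"tx":3.2,"ty":-1.95,"jaw":0}]' && python3 -m jog '[{"tx":3.2,"ty":-1.95,"jaw":0},{"tx":3.2,"ty":-1.95,"jaw":0},{"tx":3.2,"ty":-1.95,"jaw":0},{"tx":3.2,"ty":-1.95,"jaw":0},{"tx":3.2,"ty":-1.95,"jaw":0},{"tx":3.2,"ty":-1.95,"jaw":0},{"roll":0.14,"jaw":0},{"jaw":0}]'
cat >> h.py <<'E'
def wrist():
    s=read_state();w=capture("wrist");T=np.eye(4);T[:3,:3]=s["tcp_rot"];T[:3,3]=s["position"]
    return w,T@np.array(w["tool_from_camera"]),s
E
cat > look.py <<'E'
import sys
from h import *
np.set_printoptions(precision=4,suppress=True)
w,T,s=wrist();cv2.imwrite(f"pics/{sys.argv[1]}.png",w["img"][:,:,::-1]);np.savez(f"{sys.argv[1]}.npz",T=T,f=K(w),cx=w["cx"],cy=w["cy"])
print(s["position"],np.degrees(np.arctan2(s["tcp_rot"][1][0],s["tcp_rot"][0][0])),s["force"],s["opening"])
for t,z in(("main_rocker_far",.064),("outlet_rocker_far",.064),("start_key_top",.057),("stop_button_top",.069),("power_box",0),("control_box",0)):
    print(t,[(round(d["p"],2),np.round(d["point"],1),atz(w,d["point"],z,T)) for d in landmark_of("wrist",t)])
E
python3 look.py w1
```

```text
[ 0.2779 -0.5598  0.2416] 26.40227225044707 [ 0.4066 -0.2182 -0.3752] 0.9995271383035449
main_rocker_far [(0.91, array([ 3.3, 31.9]), array([ 0.3292, -0.2999,  0.064 ]))]
outlet_rocker_far [(0.92, array([ 25.3, 114.9]), array([ 0.3422, -0.3585,  0.064 ]))]
start_key_top []
stop_button_top []
power_box [(0.91, array([ 61.3, 150. ]), array([ 0.3272, -0.3632,  0.    ]))]
control_box []$[0]: bad value
```

View pics/w1.png

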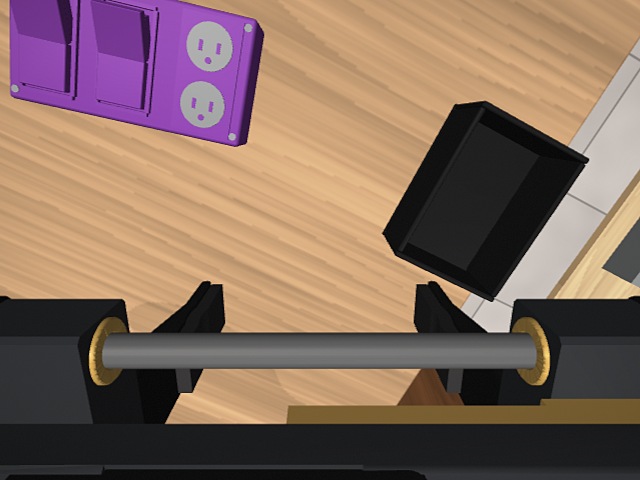

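The first call was refused, so the arm has not moved. The picture shows only the purple look-alike (130,60) and a black bin. I'll retry with jaw slightly above 0.

```bash
python3 -m jog '[{"tx":3.2,"ty":-1.95,"tz":0.0,"roll":0.0,"jaw":0.01}]'; python3 -m jog --help | head -20
```

```text
time_s: 1.25
position: [0.2964, -0.532, 0.2417]
tcp_rot: [[0.898, 0.441, 0.0], [0.441, -0.898, -0.005], [-0.002, 0.004, -1.0]]
force: [0.7, 0.4, 0.3]
opening: 0.965
grasp_force: 0.0invalid input: not JSON, or not a number
```

```bash
python3 -m jog '[{"tx":3.2,"ty":-1.95,"tz":0,"roll":0,"jaw":0.0},{"tx":3.2,"ty":-1.95,"tz":0,"roll":0,"jaw":0.0},{"tx":3.2,"ty":-1.95,"tz":0,"roll":0,"jaw":0.0},{"tx":3.2,"ty":-1.95,"tz":0,"roll":0,"jaw":0.0},{"tx":3.2,"ty":-1.95,"tz":0,"roll":0,"jaw":0.0}]'
```

```text
time_s: 1.75
position: [0.3986, -0.3684, 0.2417]
tcp_rot: [[0.896, 0.444, 0.0], [0.444, -0.896, -0.0], [0.0, 0.0, -1.0]]
force: [0.1, 0.3, 0.0]
opening: 0.545
grasp_force: 0.0
```

```bash
python3 -m jog '[{"tx":3.2,"ty":-1.95,"tz":0,"roll":0,"jaw":0.0},{"tx":3.2,"ty":-1.95,"tz":0,"roll":0,"jaw":0.0},{"tx":2.0,"ty":-1.95,"tz":0,"roll":0,"jaw":0.0},{"tx":0,"ty":0,"tz":0,"roll":0.14,"jaw":0.0},{"tx":0,"ty":0,"tz":0,"roll":0,"jaw":0.0},{"tx":0,"ty":0,"tz":0,"roll":0,"jaw":0.0}]' && python3 look.py w2
```

```text
time_s: 2.35
position: [0.4472, -0.2802, 0.2417]
tcp_rot: [[0.948, 0.318, 0.0], [0.318, -0.948, -0.001], [0.0, 0.001, -1.0]]
force: [1.1, -0.2, 0.0]
opening: 0.031
grasp_force: 0.0
[ 0.4472 -0.2802  0.2417] 18.534686951183875 [ 1.0761 -0.1916  0.0297] 0.03136334323043749
main_rocker_far [(0.87, array([ 19. , 154.1]), array([ 0.5518, -0.1165,  0.064 ]))]
outlet_rocker_far [(0.96, array([ 20.7, 234.1]), array([ 0.5694, -0.1726,  0.064 ])), (0.58, array([ 62.7, 251.2]), array([ 0.546 , -0.1923,  0.064 ]))]
start_key_top []
stop_button_top []
power_box [(0.83, array([ 65. , 250.4]), array([ 0.5489, -0.1797,  0.    ]))]
control_box [(0.37, array([ 20.7, 233.4]), array([ 0.5789, -0.1557,  0.    ]))]
```

View pics/w2.png

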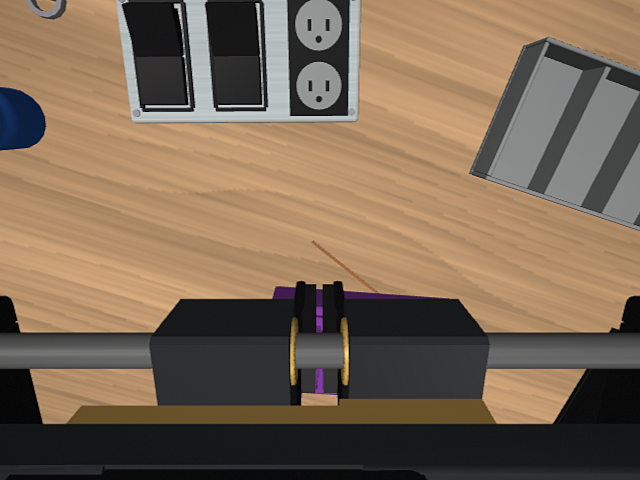

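The bare metal box is at the top (240,60), with the main rocker at (155,50), outlet rocker at (235,50) and outlets at (318,55). Its near edge is level in the picture, so the tool is nearly aligned with it. I'll shift for a second view.

```bash
python3 -m jog '[{"tx":4,"ty":-2.5,"tz":0,"roll":0,"jaw":0.0},{"tx":4,"ty":-2.5,"tz":0,"roll":0,"jaw":0.0},{"tx":0,"ty":0,"tz":0,"roll":0,"jaw":0.0},{"tx":0,"ty":0,"tz":0,"roll":0,"jaw":0.0}]' && python3 look.py w3
```

```text
time_s: 3.1
position: [0.5075, -0.2065, 0.2414]
tcp_rot: [[0.948, 0.318, -0.0], [0.318, -0.948, -0.0], [-0.001, 0.0, -1.0]]
force: [-0.0, -0.9, 0.4]
opening: 0.006
grasp_force: 0.0
[ 0.5075 -0.2065  0.2414] 18.536458721097098 [-0.0207 -0.8633  0.3547] 0.005951494073398501
main_rocker_far [(0.8, array([135.7, 227.4]), array([ 0.5485, -0.1151,  0.064 ]))]
outlet_rocker_far [(0.74, array([137.7, 301. ]), array([ 0.5657, -0.1712,  0.064 ]))]
start_key_top []
stop_button_top []
power_box [(0.64, array([152.9, 306.9]), array([ 0.5508, -0.179 ,  0.    ]))]
control_box []
```

View pics/w3.png

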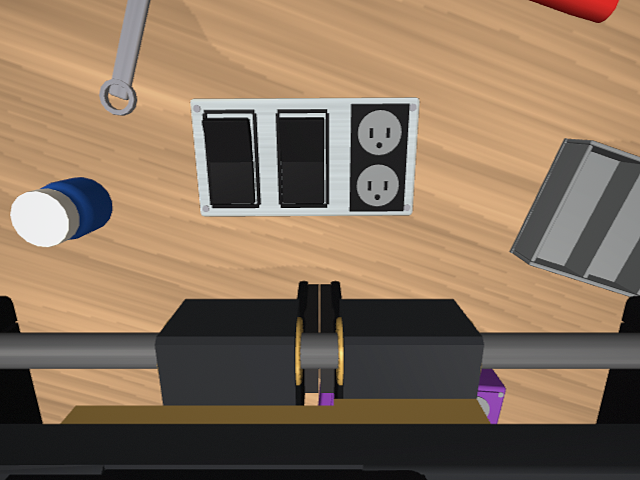

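The whole box top shows, with corners at about (192,98), (419,99), (413,215) and (202,216). The main rocker is at (230,160) and the outlet rocker at (303,160). I'll fit the pose from these corners and triangulate from both views.

Run:
```python
from h import *
np.set_printoptions(precision=4,suppress=True)
def L(n):
    z=np.load(n+".npz");return {"cx":float(z["cx"]),"cy":float(z["cy"]),"vertical_fov":np.degrees(2*np.arctan(240/float(z["f"])))},z["T"]
a,Ta=L("w2");b,Tb=L("w3")
for n,p,q in(("main",(19,154.1),(135.7,227.4)),("outl",(20.7,234.1),(137.7,301)),("outletNear",(85,319),(185,377.5)),("nearRtop",(122,357.5),(215.5,413))):
    print(n,*tri([ray(a,p,Ta),ray(b,q,Tb)]))
C=np.array([atz(b,p,.045,Tb) for p in((98.5,191.5),(99,419),(215.5,413),(216,202))])
print(C,C.mean(0),np.linalg.norm(C-np.roll(C,-1,0),axis=1))
v=C[0]-C[1]+C[3]-C[2];yaw=np.arctan2(-v[0],v[1]);print("yaw",np.degrees(yaw))
R=np.array([[np.cos(yaw),-np.sin(yaw)],[np.sin(yaw),np.cos(yaw)]]);c=C.mean(0)[:2]
for n,o in(("main",(.0205,.062)),("outl",(.0205,.002))):
    t=c+R@o; tool=Tb
    s=read_state();d=np.append(t,.064+.019)-s["position"]
    print(n,t,"tool shift cm",100*np.array(s["tcp_rot"]).T@d)
```

```text
main [ 0.5502 -0.1171  0.0684] [np.float64(0.001646745581187262), np.float64(0.0016467455811873205)]
outl [ 0.5673 -0.1726  0.0689] [np.float64(0.0018768463914907885), np.float64(0.001876846391490864)]
outletNear [ 0.5484 -0.2455  0.0495] [np.float64(0.00017268154969384353), np.float64(0.00017268154969360264)]
nearRtop [ 0.5321 -0.2855  0.0462] [np.float64(0.0005419281677637556), np.float64(0.0005419281677636936)]
[[ 0.5659 -0.0757  0.045 ]
 [ 0.6249 -0.2533  0.045 ]
 [ 0.5324 -0.2862  0.045 ]
 [ 0.472  -0.1073  0.045 ]] [ 0.5488 -0.1806  0.045 ] [0.1871 0.0983 0.1889 0.0991]
yaw 18.51953718104382
main [ 0.5485 -0.1153] tool shift cm [ 6.8814 -7.4956 15.8574]
outl [ 0.5676 -0.1722] tool shift cm [ 6.9058 -1.4956 15.8574]
```

```bash
python3 -m jog '[{"tx":3.5,"ty":-3.75,"tz":0,"roll":0,"jaw":0.0},{"tx":3.5,"ty":-3.75,"tz":0,"roll":0,"jaw":0.0},{"tx":0,"ty":0,"tz":4,"roll":0,"jaw":0.0},{"tx":0,"ty":0,"tz":4,"roll":0,"jaw":0.0},{"tx":0,"ty":0,"tz":4,"roll":0,"jaw":0.0},{"tx":0,"ty":0,"tz":2.5,"roll":0,"jaw":0.0},{"tx":0,"ty":0,"tz":0,"roll":0,"jaw":0.0},{"tx":0,"ty":0,"tz":0,"roll":0,"jaw":0.0}]' && python3 -m jog '[{"tx":0,"ty":0,"tz":0.5,"roll":0,"jaw":0.0},{"tx":0,"ty":0,"tz":0.5,"roll":0,"jaw":0.0},{"tx":0,"ty":0,"tz":0,"roll":0,"jaw":0.0}]'
```

```text
time_s: 4.25
position: [0.5491, -0.1168, 0.0967]
tcp_rot: [[0.949, 0.315, -0.0], [0.315, -0.949, 0.0], [-0.0, -0.0, -1.0]]
force: [-0.1, -0.2, -0.1]
opening: 0.011
grasp_force: 0.0
time_s: 4.55
position: [0.5491, -0.1164, 0.0871]
tcp_rot: [[0.949, 0.315, 0.001], [0.315, -0.949, -0.0], [0.001, 0.001, -1.0]]
force: [0.0, 0.6, -0.7]
opening: 0.009
grasp_force: 0.0
```

```bash
python3 -m jog '[{"tx":0,"ty":0,"tz":0.5,"roll":0,"jaw":0.0},{"tx":0,"ty":0,"tz":0.4,"roll":0,"jaw":0.0},{"tx":0,"ty":0,"tz":0,"roll":0,"jaw":0.0}]'; python3 -m jog '[{"tx":0,"ty":0,"tz":0.3,"roll":0,"jaw":0.0},{"tx":0,"ty":0,"tz":0.1,"roll":0,"jaw":0.0},{"tx":0,"ty":0,"tz":0,"roll":0,"jaw":0.0}]'
```

```text
time_s: 4.85
position: [0.5495, -0.1165, 0.0775]
tcp_rot: [[0.949, 0.315, 0.001], [0.315, -0.949, -0.001], [0.001, 0.001, -1.0]]
force: [0.8, -0.4, 0.9]
opening: 0.001
grasp_force: 0.5
time_s: 5.15
position: [0.5498, -0.1165, 0.0744]
tcp_rot: [[0.949, 0.315, 0.002], [0.315, -0.949, -0.001], [0.002, 0.001, -1.0]]
force: [1.0, 1.0, 7.6]
opening: 0.004
grasp_force: 3.4
```

Force is rising at the expected height, with the tips at 55 mm. I'll press slightly further to make sure it is at the stop.

```bash
python3 -m jog '[{"tx":0,"ty":0,"tz":0.15,"roll":0,"jaw":0.0},{"tx":0,"ty":0,"tz":0.15,"roll":0,"jaw":0.0},{"tx":0,"ty":0,"tz":0,"roll":0,"jaw":0.0}]'
```

```text
time_s: 5.45
position: [0.5499, -0.1165, 0.074]
tcp_rot: [[0.949, 0.316, 0.003], [0.316, -0.949, -0.001], [0.002, 0.002, -1.0]]
force: [-2.0, 2.5, 25.5]
opening: 0.005
grasp_force: 12.4
```

It is at the stop: 25 N with no further travel. Next I lift and shift 60 mm to the outlet rocker.

```bash
python3 -m jog '[{"tx":0,"ty":0,"tz":-1.5,"roll":0,"jaw":0.0},{"tx":0,"ty":0,"tz":-1.6,"roll":0,"jaw":0.0},{"tx":0,"ty":2,"tz":0,"roll":0,"jaw":0.0},{"tx":0,"ty":2,"tz":0,"roll":0,"jaw":0.0},{"tx":0,"ty":2,"tz":0,"roll":0,"jaw":0.0},{"tx":0,"ty":0,"tz":0,"roll":0,"jaw":0.0},{"tx":0,"ty":0,"tz":0.7,"roll":0,"jaw":0.0},{"tx":0,"ty":0,"tz":0.7,"roll":0,"jaw":0.0}]'; python3 -m jog '[{"tx":0,"ty":0,"tz":0.5,"roll":0,"jaw":0.0},{"tx":0,"ty":0,"tz":0.5,"roll":0,"jaw":0.0},{"tx":0,"ty":0,"tz":0.4,"roll":0,"jaw":0.0},{"tx":0,"ty":0,"tz":0.15,"roll":0,"jaw":0.0},{"tx":0,"ty":0,"tz":0.15,"roll":0,"jaw":0.0},{"tx":0,"ty":0,"tz":0,"roll":0,"jaw":0.0}]'
```

```text
time_s: 6.25
position: [0.567, -0.1729, 0.0863]
tcp_rot: [[0.949, 0.315, -0.002], [0.315, -0.949, 0.001], [-0.001, -0.002, -1.0]]
force: [-0.3, 0.0, 0.3]
opening: 0.005
grasp_force: 0.0
time_s: 6.85
position: [0.5684, -0.1726, 0.074]
tcp_rot: [[0.949, 0.316, 0.002], [0.316, -0.949, -0.0], [0.001, 0.001, -1.0]]
force: [-3.0, 3.9, 22.8]
opening: 0.006
grasp_force: 11.4
```

At the stop. I'll lift clear and check the rockers on the way.

```bash
python3 -m jog '[{"tx":0,"ty":0,"tz":-3.5,"roll":0,"jaw":0.0},{"tx":0,"ty":0,"tz":-4.5,"roll":0,"jaw":0.0},{"tx":-2.5,"ty":0,"tz":-4.5,"roll":0,"jaw":0.0},{"tx":-3,"ty":-2,"tz":-4,"roll":0,"jaw":0.0},{"tx":0,"ty":0,"tz":0,"roll":0,"jaw":0.0},{"tx":0,"ty":0,"tz":0,"roll":0,"jaw":0.0}]' && python3 look.py w4 && python3 -m jog '[{"tx":1.2,"ty":-4.5,"tz":0,"roll":0,"jaw":0.0},{"tx":1.2,"ty":-4.5,"tz":0,"roll":0,"jaw":0.0},{"tx":1.2,"ty":-4.5,"tz":0,"roll":0,"jaw":0.0},{"tx":1.2,"ty":-4.5,"tz":0,"roll":0,"jaw":0.0},{"tx":1.2,"ty":-4.5,"tz":0,"roll":0,"jaw":0.0},{"tx":1.2,"ty":-4.5,"tz":0,"roll":0,"jaw":0.0},{"tx":1.2,"ty":-4.5,"tz":0,"roll":0,"jaw":0.0},{"tx":1.2,"ty":-4.5,"tz":0,"roll":0,"jaw":0.0}]' && python3 -m jog '[{"tx":0,"ty":-4,"tz":0,"roll":0,"jaw":0.0},{"tx":0,"ty":0,"tz":0,"roll":0.14,"jaw":0.0},{"tx":0,"ty":0,"tz":0,"roll":0.14,"jaw":0.0},{"tx":0,"ty":0,"tz":0,"roll":0.14,"jaw":0.0},{"tx":0,"ty":0,"tz":0,"roll":0.10,"jaw":0.0},{"tx":0,"ty":0,"tz":0,"roll":0,"jaw":0.0},{"tx":0,"ty":0,"tz":0,"roll":0,"jaw":0.0}]' && python3 look.py w5; python3 -c "
import cv2,numpy as np
cv2.imwrite('pics/w45.png',cv2.resize(np.hstack([cv2.imread('pics/w4.png')[:320],cv2.imread('pics/w5.png')[:320]]),(800,200),interpolation=cv2.INTER_AREA))"
```

```text
time_s: 7.45
position: [0.5122, -0.1718, 0.232]
tcp_rot: [[0.949, 0.315, 0.001], [0.315, -0.949, -0.001], [0.001, 0.001, -1.0]]
force: [-0.5, 0.7, 0.0]
opening: 0.004
grasp_force: 0.0
[ 0.5122 -0.1718  0.232 ] 18.390285959848615 [-0.5399  0.6869  0.0098] 0.004109014013925927
main_rocker_far [(0.97, array([147.6, 271.6]), array([ 0.5568, -0.1175,  0.064 ]))]
outlet_rocker_far [(0.73, array([150.5, 344.2]), array([ 0.5725, -0.172 ,  0.064 ]))]
start_key_top []
stop_button_top []
power_box [(0.74, array([170.3, 340.3]), array([ 0.5512, -0.1799,  0.    ]))]
control_box []
time_s: 8.6
position: [0.4899, 0.2018, 0.2308]
tcp_rot: [[0.949, 0.315, -0.001], [0.315, -0.949, -0.0], [-0.001, -0.0, -1.0]]
force: [0.9, 0.7, 0.0]
opening: 0.001
grasp_force: 0.0
time_s: 9.3
position: [0.4775, 0.2379, 0.2309]
tcp_rot: [[0.981, -0.196, -0.001], [-0.196, -0.981, -0.0], [-0.001, 0.0, -1.0]]
force: [0.2, 0.3, -0.2]
opening: 0.006
grasp_force: 0.0
[0.4775 0.2379 0.2309] -11.284349358898194 [ 0.2093  0.2782 -0.2389] 0.005719639013897483
main_rocker_far [(0.46, array([405.4, 297.5]), array([0.3042, 0.2935, 0.064 ]))]
outlet_rocker_far []
start_key_top [(0.9, array([132.3, 250.9]), array([0.557 , 0.2766, 0.057 ]))]
stop_button_top [(0.9, array([136.4, 352.5]), array([0.5388, 0.1997, 0.069 ]))]
power_box []
control_box [(0.97, array([132. , 305.1]), array([0.548 , 0.2369, 0.    ]))]
```

View pics/w45.png

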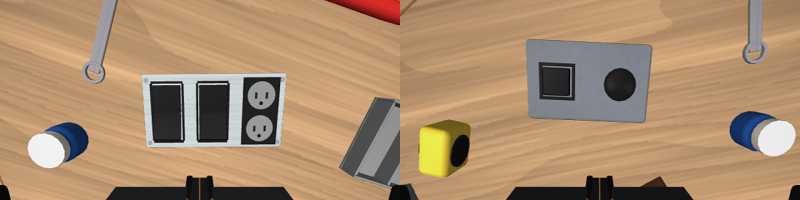

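Both rockers now lie with their far halves down (left panel). On the control box (right panel) the start key is at (557,81) and the round stop button at (620,84). I'll take one more view to triangulate the key.

```bash
python3 -m jog '[{"tx":3,"ty":-3,"tz":0,"roll":0,"jaw":0.0},{"tx":0,"ty":0,"tz":0,"roll":0,"jaw":0.0},{"tx":0,"ty":0,"tz":0,"roll":0,"jaw":0.0}]' >/dev/null && python3 look.py w6
python3 - <<'E'
from h import *
def L(n):
    z=np.load(n+".npz");return {"cx":float(z["cx"]),"cy":float(z["cy"]),"vertical_fov":np.degrees(2*np.arctan(240/float(z["f"])))},z["T"]
b,Tb=L("w6");a,Ta=L("w5");s=read_state()
d=landmark_of("wrist","start_key_top")[0];x,r=tri([ray(a,(132.3,250.9),Ta),ray(b,d["point"],Tb)])
print(x,r)
m=.5*(atz(a,(132.3,250.9),.057,Ta)+atz(b,d["point"],.057,Tb));m[2]=.057+.019;print(m,100*np.array(s["tcp_rot"]).T@(m-s["position"]))
E
```

```text
[0.5132 0.2615 0.2312] -11.380828125635153 [0.4264 0.0797 0.2094] 0.00592580050174909
main_rocker_far []
outlet_rocker_far []
start_key_top [(0.55, array([174.1, 288.7]), array([0.5551, 0.2782, 0.057 ]))]
stop_button_top [(0.77, array([176.3, 390.4]), array([0.539 , 0.1994, 0.069 ]))]
power_box []
control_box [(0.81, array([167.5, 335.7]), array([0.5462, 0.2386, 0.    ]))]
[0.55635793 0.27651899 0.06347106] [np.float64(0.0011436129903224248), np.float64(0.0011436129903225334)]
[0.55603156 0.27738325 0.076     ] [ 3.95291699 -2.46828739 15.55478882]
```

```bash
python3 -m jog '[{"tx":3.95,"ty":-2.45,"tz":0,"roll":0,"jaw":0.0},{"tx":0,"ty":0,"tz":4,"roll":0,"jaw":0.0},{"tx":0,"ty":0,"tz":4,"roll":0,"jaw":0.0},{"tx":0,"ty":0,"tz":4,"roll":0,"jaw":0.0},{"tx":0,"ty":0,"tz":2.5,"roll":0,"jaw":0.0},{"tx":0,"ty":0,"tz":0,"roll":0,"jaw":0.0},{"tx":0,"ty":0,"tz":0,"roll":0,"jaw":0.0}]'; python3 -m jog '[{"tx":0,"ty":0,"tz":0.5,"roll":0,"jaw":0.0},{"tx":0,"ty":0,"tz":0.5,"roll":0,"jaw":0.0},{"tx":0,"ty":0,"tz":0.4,"roll":0,"jaw":0.0},{"tx":0,"ty":0,"tz":0.3,"roll":0,"jaw":0.0},{"tx":0,"ty":0,"tz":0,"roll":0,"jaw":0.0},{"tx":0,"ty":0,"tz":0,"roll":0,"jaw":0.0}]'
```

```text
time_s: 11.05
position: [0.5567, 0.2775, 0.0866]
tcp_rot: [[0.98, -0.198, -0.0], [-0.198, -0.98, -0.0], [-0.0, 0.0, -1.0]]
force: [-0.4, 0.0, 0.3]
opening: 0.008
grasp_force: 0.0
time_s: 11.65
position: [0.5576, 0.2778, 0.0705]
tcp_rot: [[0.98, -0.198, 0.003], [-0.198, -0.98, 0.001], [0.003, -0.001, -1.0]]
force: [0.6, -0.1, 4.3]
opening: 0.005
grasp_force: 2.4
```

```bash
python3 -m jog '[{"tx":0,"ty":0,"tz":0.15,"roll":0,"jaw":0.0},{"tx":0,"ty":0,"tz":0.1,"roll":0,"jaw":0.0},{"tx":0,"ty":0,"tz":0,"roll":0,"jaw":0.0},{"tx":0,"ty":0,"tz":0,"roll":0,"jaw":0.0}]'
```

```text
time_s: 12.05
position: [0.5575, 0.2779, 0.0702]
tcp_rot: [[0.98, -0.198, 0.003], [-0.198, -0.98, 0.001], [0.003, -0.001, -1.0]]
force: [-2.6, -1.7, 18.2]
opening: 0.009
grasp_force: 9.0
```

The key is fully down: 18 N with no further travel. I'll lift and check.

```bash
python3 -m jog '[{"tx":0,"ty":0,"tz":-2,"roll":0,"jaw":0.0},{"tx":0,"ty":0,"tz":-4,"roll":0,"jaw":0.0},{"tx":0,"ty":0,"tz":-4,"roll":0,"jaw":0.0},{"tx":-4,"ty":2.5,"tz":-4,"roll":0,"jaw":0.0},{"tx":-3,"ty":0,"tz":-2,"roll":0,"jaw":0.0},{"tx":0,"ty":0,"tz":0,"roll":0,"jaw":0.0},{"tx":0,"ty":0,"tz":0,"roll":0,"jaw":0.0}]'; python3 look.py w7; python3 -c "
from h import *
c=capture('scene');cv2.imwrite('pics/end.png',cv2.resize(c['img'][140:380,160:480,::-1],None,fx=2.4,fy=2.4,interpolation=cv2.INTER_CUBIC))"
```

```text
time_s: 12.75
position: [0.4911, 0.2702, 0.2197]
tcp_rot: [[0.98, -0.197, 0.001], [-0.197, -0.98, 0.0], [0.001, -0.0, -1.0]]
force: [0.6, -0.7, -0.8]
opening: 0.006
grasp_force: 0.0
[0.4911 0.2702 0.2197] -11.365087350706146 [ 0.5631 -0.6542 -0.7573] 0.006205513250500661
main_rocker_far []
outlet_rocker_far [(0.45, array([235.6, 123.3]), array([0.5136, 0.4256, 0.064 ]))]
start_key_top [(0.84, array([141.4, 290.7]), array([0.5584, 0.2789, 0.057 ]))]
stop_button_top [(0.62, array([148.2, 400.6]), array([0.538 , 0.1995, 0.069 ]))]
power_box []
control_box [(0.56, array([141.6, 339.5]), array([0.5479, 0.24  , 0.    ]))]
```

View pics/end.png

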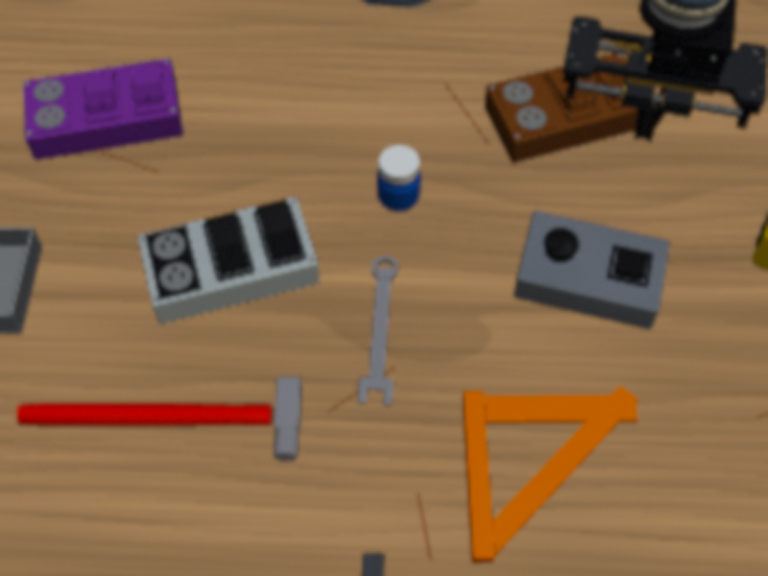

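Both rockers (228,245 and 280,232) have their far halves down, and the pale raised end faces no longer show. The control box (595,268) and the bystanders are where they were, and the arm is clear.

```bash
python3 -c "
from rig import hand_in
print(hand_in())"
```

```text
the job is handed in; nothing more can be done
None
```

I pushed the main rocker and then the outlet rocker down to their stops, pressed the start key fully and let it up, and handed the job in at about 13 s; the hand-in call gave no verdict.

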